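# Gauge the couplers and sort them by fit

### The job

Try the three couplers in the gate that is fitted in the gauging station: slide every coupler that fits right through the gate into the bay behind it, and slide every coupler that does not fit all the way into the open-ended reject pen. The couplers stay standing on the bench all the time, slid and never lifted, and the other things on the bench are left where they are.

Things in the scene. Friction and masses are not known exactly. Their poses are not given: they have to be found in the camera images.
- station: fixed gauging station of dark steel rails 35 mm high, open on top, no floor (couplers slide on the bench). Origin: middle of the fitted gate at bench level; +x is the way couplers go through, y across. The fitted gate spans x = -20 to +20 mm. Station and pen lie side by side about 175 mm apart, running the same way; either may be the nearer to the robot.
- bay (a point): middle of the bay behind the gate, at bench level; axes as the station. The bay runs from the gate (station x = 20 mm) to an end stop at station x = 205 mm (outside 213 mm), 100 mm wide between 8 mm thick side rails (116 mm outside). By sliding it can be entered only through the gate.
- entry (a point): middle of the station's open entry, at bench level, 70 mm before the gate's middle; axes as the station. From here two 8 mm thick guide rails lead to the gate: inner faces 110 mm apart at the entry (126 mm over the outsides), narrowing to 84 mm at the gate.
- pen: fixed three-sided reject pen of grey sheet steel, walls 30 mm high and 6 mm thick, floor level with the bench. Origin: middle of its open mouth at bench level; +x points inwards. Inside 104 mm wide (116 mm outside) and 200 mm deep, from x = 0 to the end wall at x = 200 mm (206 mm outside).
- gate_1: one of two fixed steel gates: two square-edged cheek blocks, 40 mm along x, 45 mm high, an open-topped gap between. The gaps differ, 63 to 73 mm, unmarked. Either gate may be the one fitted (at the station's origin); the other is stored 255 mm along the station's x, unused. Couplers have over 2 mm of play in a gate or are over 2 mm too wide. Origin: mid-gap at bench level; x through it.
- gate_2: one of two fixed steel gates: two square-edged cheek blocks, 40 mm along x, 45 mm high, an open-topped gap between. The gaps differ, 63 to 73 mm, unmarked. Either gate may be the one fitted (at the station's origin); the other is stored 255 mm along the station's x, unused. Couplers have over 2 mm of play in a gate or are over 2 mm too wide. Origin: mid-gap at bench level; x through it.
- coupler_1: cast aluminium coupler standing upright: round tube 58 mm outside, 60 mm tall, plain 42 mm bore open at both ends (wall 8 mm), with a flange 18 mm high round its foot. The flange diameter is different on each coupler, 60 to 75 mm, and is not marked. About 0.25 kg. Origin: centre of its underside; z up the bore.
- coupler_2: cast aluminium coupler standing upright: round tube 58 mm outside, 60 mm tall, plain 42 mm bore open at both ends (wall 8 mm), with a flange 18 mm high round its foot. The flange diameter is different on each coupler, 60 to 75 mm, and is not marked. About 0.25 kg. Origin: centre of its underside; z up the bore.
- coupler_3: cast aluminium coupler standing upright: round tube 58 mm outside, 60 mm tall, plain 42 mm bore open at both ends (wall 8 mm), with a flange 18 mm high round its foot. The flange diameter is different on each coupler, 60 to 75 mm, and is not marked. About 0.25 kg. Origin: centre of its underside; z up the bore.
- housing_1: loose grey cast housing lying among the couplers, leave alone: 116 mm (x) by 50 mm (y) by 57 mm high, 0.9 kg. Origin: centre of its underside.
- housing_2: loose grey cast housing at the far side, leave alone: 176 mm (x) by 60 mm (y) by 62 mm high. Origin: centre of its underside.
- jar: loose brown glass jar, leave alone: 56 mm diameter, 75 mm high. Origin: centre of its underside.
- screwdriver: loose screwdriver with black handle lying flat, leave alone: 200 mm long along its x, up to 26 mm thick. Origin: middle of its length, underside.
- wrench: loose steel wrench lying flat, leave alone: 180 mm long along its x, up to 38 mm wide, 8 mm thick. Origin: middle of its length, underside.
- carton: loose open cardboard box, leave alone: 130 mm (x) by 100 mm (y) by 45 mm high. Origin: centre of its underside.
Not all that is in view belongs to the job. What is shaped like the coupler_1 but blue or purple is not meant.

How it is judged (in metres and radians):
At the end, for the whole second after the job is handed in: Couplers narrower than the fitted gate's gap stand wholly past the gate in the bay; the others stand in the pen, flange wholly inside its mouth (5 mm tolerance each). All three upright (0.1 rad), on the bench (10 mm), at rest (((x of gate_1 in the frame of station below 0.1 m and x of coupler_1 in the frame of station between 0.049 and 0.2 m and y of coupler_1 in the frame of station between -0.05 and 0.05 m and x of coupler_2 in the frame of pen between 0.032 and 0.2 m and y of coupler_2 in the frame of pen between -0.05 and 0.05 m and x of coupler_3 in the frame of station between 0.046 and 0.2 m and y of coupler_3 in the frame of station between -0.05 and 0.05 m) or (x of gate_2 in the frame of station below 0.1 m and x of coupler_1 in the frame of pen between 0.029 and 0.2 m and y of coupler_1 in the frame of pen between -0.05 and 0.05 m and x of coupler_2 in the frame of pen between 0.032 and 0.2 m and y of coupler_2 in the frame of pen between -0.05 and 0.05 m and x of coupler_3 in the frame of station between 0.046 and 0.2 m and y of coupler_3 in the frame of station between -0.05 and 0.05 m)) and angle between each of coupler_1, coupler_2, coupler_3's own z axis and vertical below 0.1 rad and height (world z) of each of coupler_1, coupler_2, coupler_3 below 0.01 m and linear speed of each of coupler_1, coupler_2, coupler_3 below 0.02 m/s); the robot touches nothing.
It fails at once if a coupler is lifted more than 15 mm off the bench or tipped by more than 0.5 rad (height (world z) of any of coupler_1, coupler_2, coupler_3 above 0.015 m or angle between any of coupler_1, coupler_2, coupler_3's own z axis and vertical above 0.5 rad).
It fails at once if one of the other loose things on the bench is moved by more than 25 mm (distance of any of housing_1, housing_2, jar, screwdriver, wrench, carton from where it was at the start of the episode above 0.025 m).
It also fails if it takes over 69 s, if anything falls off the work surface, if the arm or the gripper's body presses on something with over 40 N, if the wrist force passes 120 N, or if a joint passes its speed limit or range.

### The arm

A 6-joint arm with a two-finger parallel gripper is mounted at the origin on the work surface. World frame = base frame: x ahead of the robot, y to its left, z up, the work surface at z = 0. Lengths are in m, angles in degrees, forces in N, time in s.
With the tool pointing down it reaches from about 0.25 to 0.725 m from the base axis. Payload 9.7 kg.
Tool frame: the origin (TCP) lies at the very end of the fingers, on their centre line; the grasp point (between the pads) lies 19 mm behind it (bot.pinch_z is the distance from the TCP to the grasp point, in m); x points along the fingers, z is the direction in which the jaws open and shut, and the axes are right-handed (so a half turn about x gives the same grasp; the last joint's range is limited). The gripper opens to 85 mm and grips with 20 to 120 N. Pads are 22 mm wide; open, the fingers measure 114 mm over their backs; the gripper's body (76 mm by 85 mm) begins 54 mm behind the grasp point. The pads swing forward as they close: fully open they stand 13 mm farther back than shut.
Start: joints at [-69.786, 4.979, 10.078, 95.1, 0, 90], TCP at [0.19, -0.516, 0.231] pointing down, gripper open.
Joint ranges: [-179.16, 179.16], [-48.56, 103.87], [-65.8, 70.77], [-126.05, 130.52], [-82.76, 87.17], [-180, 180]. Speed limits (degrees/s): [127.2, 127.2, 147.25, 180, 180, 180].

### API

Orientations are given as [roll, pitch, yaw] about the fixed x, y, z axes, in that order (R = Rz(yaw) Ry(pitch) Rx(roll)).
In Python, from workcell import bot gives the robot as it stands.
- The arm moves only by the tool play_rows, never from a script. Its argument "rows" is a list of rows, each a list of 3 entries, a list of its own where there are three numbers: the shift along the tool's x, y, z in cm, then the turn about the tool's x in degrees, then the finger opening in cm, from 0 to 8.54. A call has 1 to 12 rows; each row is the pose to reach, as a shift and turn from the pose commanded when the call began, along the tool's axes at that moment; what a row does not reach only later rows make up. A row lasts 1/12 s, in which the tool goes at most 41.7 mm and 7.16 degrees, less where a joint would pass 70% of its speed; a pose out of reach is approached as far as the arm can. A call with a gripper value outside its range is refused whole. The fingers move at their own pace and stop on an object; "squeeze" is the grip in N (left out, the last holds). Time passes only in rows, so rows that repeat a pose let the fingers close. It gives the time, the measured TCP pose, the force and the opening at its end, in the units of the state.
- bot.get_obs(): the state, without advancing time (a new reading comes with each control period).
- bot.camera(name): name is "scene" or "top" or "wrist"; returns (picture, depth): 420x560x3 uint8, blue, green, red; 420x560 float32, m along the optical axis (not along the pixel's ray), 0 where there is no reading.
- bot.camera_model(name): a dict with "fx", "fy", "cx", "cy" (pixels), "k1" (the pictures are not rectified: a ray, as slopes to the right and down, at radius r is drawn at 1 + k1 r^2 times it, then the intrinsics apply), "origin" and "attitude" of the camera in the world; the wrist camera has in their place "mount" (4x4, takes a point from camera to tool coordinates, whose origin is the TCP and whose axes are the tool frame's). Camera axes: x right, y down, z forward; pixel columns grow to the right and rows downward; lengths in m; the calibration is good to about 2 mm. A picture is of the moment at which its call begins: read the wrist's pose just before it. camera_model takes no time and is no camera call.
- bot.job_done(): hands the job in, once; it reports no verdict.
The state is a dict: "time": time; "q": joint angles; "qd": joint speeds; "joint_efforts": joint torques, N m; "ee_pos": TCP position; "tcp_rot": TCP orientation; "wrist_force": force on the tool from outside, world axes, zero at the start; "torque": the same for the moment, N m; "opening": finger opening in m.
Only numpy, scipy, OpenCV 4.12 (cv2) and the standard library are available. Lean on these libraries where they do the work, as an engineer would, in place of code of your own. Each camera call takes 0.05 s, during which the arm holds its last target.

## Working session

There is one attempt and no reset: what is moved stays moved. The work goes in short steps, Python scripts to look and compute and a tool call to move; the robot and the scene stay as the last step left them, time stands still between calls to the robot, and variables do not carry over. Pictures are saved under pics/ and viewed, and the job is handed in when it is done.

Besides the shell and the picture viewer there is one more tool, called as a command line: name --argument value ..., lists and objects as JSON in quotes. play_rows: Moves the arm, as the interface text tells. Its arguments: {"type":"object","properties":{"rows":{"type":"array"},"squeeze":{"type":"number"}},"required":["rows"]}

```bash
ls; mkdir -p pics; cat > h.py <<'E'
import numpy as np, cv2, json
from workcell import bot
E
python3 - <<'E'
from h import *
print(bot.get_obs())
for n in("scene","top","wrist"):
    print(n,bot.camera_model(n))
for n in("scene","top"):
    p,d=bot.camera(n); cv2.imwrite(f"pics/{n}0.png",p); np.save(f"{n}0.npy",d)
E
```

```text
pics
{'time': 0.0, 'q': array([-6.97859812e+01,  5.00987979e+00,  1.00320053e+01,  9.50984865e+01,
        1.27031788e-03,  9.00004809e+01]), 'qd': array([ 0.00773165,  0.02872116,  0.00394179, -0.03011876, -0.06004878,
       -0.09498396]), 'joint_efforts': array([-4.48080773e-04, -5.20383918e+01,  4.64807332e+01,  1.61975215e-02,
       -1.06161892e-04, -1.49763832e-05]), 'ee_pos': array([ 0.18996408, -0.51589938,  0.23057284]), 'tcp_rot': array([179.04741432,  89.92362845, 109.2609514 ]), 'wrist_force': array([ 0.01050662, -0.19339019,  0.16266192]), 'torque': array([-0.02771355,  0.06726587, -0.00625511]), 'opening': 0.0855699776825708}
scene {'fx': 478.6833954484326, 'fy': 478.6833954484326, 'cx': 285.0389122088463, 'cy': 204.6806107502743, 'k1': 6.484170099351489e-05, 'origin': array([1.13988468, 0.32919303, 0.9432998 ]), 'attitude': array([-141.03665482,   -0.50830253,  121.73041712])}
top {'fx': 534.6192317876717, 'fy': 534.6192317876717, 'cx': 270.69289947312654, 'cy': 200.50511866788366, 'k1': -0.06420317461025411, 'origin': array([ 0.30316214, -0.04052476,  1.34391768]), 'attitude': array([-1.70354587e+02,  1.02207997e-01, -9.14531749e+01])}
wrist {'fx': 320.1498725470318, 'fy': 320.1498725470318, 'cx': 283.3869616147545, 'cy': 208.94164996360894, 'k1': -0.07032317408690655, 'mount': array([[ 3.46165767e-04, -2.89432958e-01,  9.57198226e-01,
        -1.43956488e-01],
       [ 5.88763095e-04, -9.57198058e-01, -2.89433120e-01,
         7.32032014e-02],
       [ 9.99999767e-01,  6.63754828e-04, -1.60941756e-04,
        -2.02841317e-04],
       [ 0.00000000e+00,  0.00000000e+00,  0.00000000e+00,
         1.00000000e+00]])}
```

View pics/scene0.png

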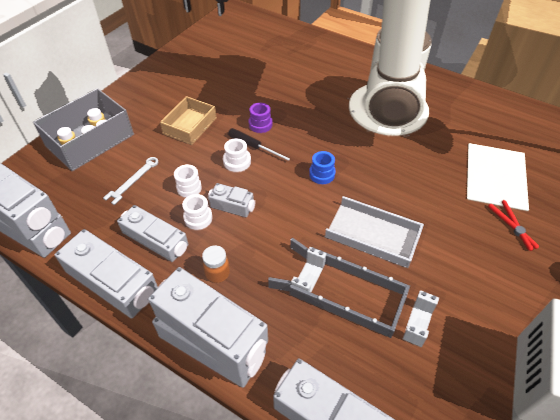

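View pics/top0.png

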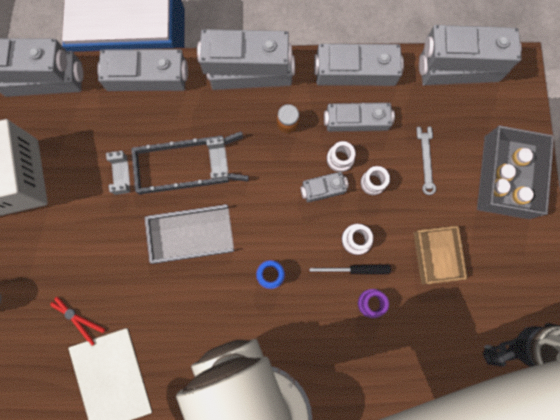

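```bash
cat > h.py <<'E'
import numpy as np, cv2, json
from scipy.spatial.transform import Rotation as Ro
from workcell import bot
def rot(a): return Ro.from_euler('xyz',a,degrees=True).as_matrix()
def cam(name,obs=None):
    m=bot.camera_model(name)
    K=np.array([[m['fx'],0,m['cx']],[0,m['fy'],m['cy']],[0,0,1]]); D=np.array([m['k1'],0,0,0,0.])
    if name=='wrist':
        T=np.eye(4);T[:3,:3]=rot(obs['tcp_rot']);T[:3,3]=obs['ee_pos'];T=T@m['mount']
        return K,D,T[:3,:3],T[:3,3]
    return K,D,rot(m['attitude']),np.array(m['origin'])
def plane(c,uv,z):
    K,D,R,o=c
    uv=np.array(uv,float).reshape(-1,1,2)
    n=cv2.undistortPoints(uv,K,D).reshape(-1,2)
    r=np.c_[n,np.ones(len(n))]@R.T
    return (o+r*((z-o[2])/r[:,2])[:,None])
def proj(c,P):
    K,D,R,o=c
    return cv2.projectPoints(((np.atleast_2d(P)-o)@R).reshape(-1,1,3),np.zeros(3),np.zeros(3),K,D)[0].reshape(-1,2)
E
python3 - <<'E'
from h import *
c=cam('top')
for n,uv,z in [('c341',(341,155),.06),('c375',(375,180),.06),('c357',(357,239),.06),('blue',(270,274),.06),('purple',(374,303),.06),
 ('jar',(288,115),.075),('h1 ',(325,187),.05),('h2',(360,117),.06),('carton',(440,254),.045),('sd a',(311,270),.01),('sd b',(390,270),.02),('gate fitted',(218,157),.045),('gate st',(119,172),.045),
 ('pen tl',(146,216),.03),('pen tr',(232,206),.03),('pen br',(233,252),.03),('pen bl',(152,262),.03),('entry t',(244,135),.035),('entry b',(247,178),.035),('wrench t',(424,130),0),('wrench b',(430,190),0)]:
    print(n,plane(c,uv,z)[0].round(4))
o=bot.get_obs();print(rot(o['tcp_rot']).round(3))
im=cv2.imread('pics/top0.png')
cv2.imwrite('pics/top0c.png',cv2.resize(im[90:320,90:410],None,fx=2.5,fy=2.5,interpolation=cv2.INTER_CUBIC))
E
```

```text
c341 [ 0.6311 -0.2206  0.06  ]
c375 [ 0.5659 -0.3013  0.06  ]
c357 [ 0.4219 -0.2494  0.06  ]
blue [ 0.3438 -0.0376  0.06  ]
purple [ 0.2688 -0.2822  0.06  ]
jar [ 0.7326 -0.0921  0.075 ]
h1  [ 0.5534 -0.1786  0.05  ]
h2 [ 0.7282 -0.2733  0.06  ]
carton [ 0.381  -0.4533  0.045 ]
sd a [ 0.3526 -0.1394  0.01  ]
sd b [ 0.3468 -0.3337  0.02  ]
gate fitted [0.6377 0.0852 0.045 ]
gate st [0.606  0.3338 0.045 ]
pen tl [0.4953 0.2676 0.03  ]
pen tr [0.5151 0.0528 0.03  ]
pen br [0.4006 0.0519 0.03  ]
pen bl [0.3808 0.2514 0.03  ]
entry t [0.696  0.0197 0.035 ]
entry b [0.5842 0.014  0.035 ]
wrench t [ 0.7088 -0.4509  0.    ]
wrench b [ 0.5484 -0.4542  0.    ]
[[-0.     0.938  0.346]
 [ 0.001  0.346 -0.938]
 [-1.     0.    -0.001]]
```

View pics/top0c.png

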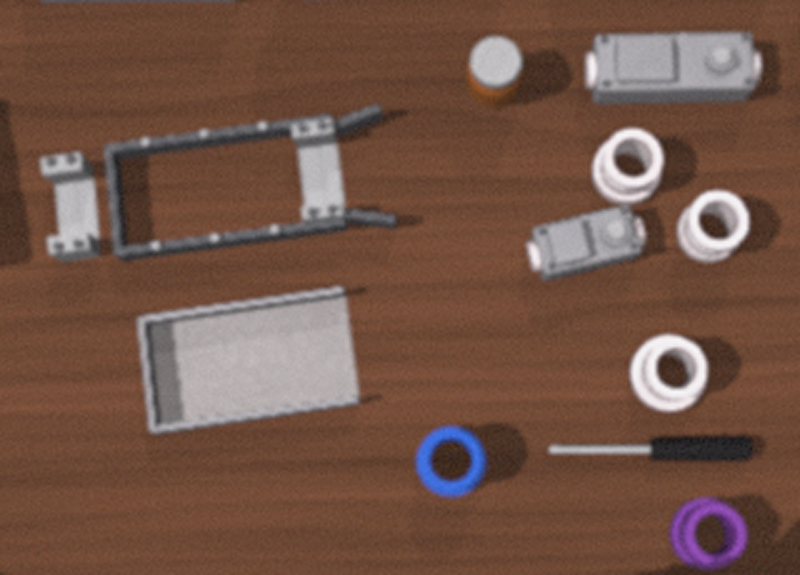

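```bash
cat >> h.py <<'E'
def go(x,y,z,ang=None):
    "tool shift cm to world TCP target; ang = wanted world heading (deg) of tool z (mod 180)"
    o=bot.get_obs();R=rot(o['tcp_rot'])
    s=R.T@(np.array([x,y,z])-o['ee_pos'])*100
    cur=np.degrees(np.arctan2(R[1,2],R[0,2]))
    t=0 if ang is None else -((ang-cur+90)%180-90)
    print('pos',o['ee_pos'].round(4),'t',round(o['time'],2),'head',cur.round(2),'q6',o['q'][5].round(1),'| shift cm',s.round(2),'turn',round(t,2),'F',o['wrist_force'].round(1),'open',round(o['opening'],4))
E
python3 -c "
from h import *
go(.48,-.25,.23,96)"
```

```text
pos [ 0.19   -0.5159  0.2306] t 0.1 head -69.79 q6 90.0 | shift cm [  0.08  36.41 -14.93] turn 14.21 F [-0.2  0.2 -0.6] open 0.0853
```

play_rows --rows '[[[0, 36.4, -14.9], 14.2, 8.5], [[0, 36.4, -14.9], 14.2, 8.5], [[0, 36.4, -14.9], 14.2, 8.5], [[0, 36.4, -14.9], 14.2, 8.5], [[0, 36.4, -14.9], 14.2, 8.5], [[0, 36.4, -14.9], 14.2, 8.5], [[0, 36.4, -14.9], 14.2, 8.5], [[0, 36.4, -14.9], 14.2, 8.5], [[0, 36.4, -14.9], 14.2, 8.5], [[0, 36.4, -14.9], 14.2, 8.5], [[0, 36.4, -14.9], 14.2, 8.5], [[0, 36.4, -14.9], 14.2, 8.5]]'

```text
time: 1.1
ee_pos: [0.4808, -0.2494, 0.2306]
tcp_rot: [-118.9, 89.9, 157.3]
wrist_force: [-1.3, 0.0, -0.1]
opening: 0.0852
```

```bash
python3 - <<'E'
from h import *
o=bot.get_obs();print(o['ee_pos'],o['qd'].round(1))
p,d=bot.camera('wrist');cv2.imwrite('pics/w1.png',p);np.savez('w1.npz',d=d,p=p,ee_pos=o['ee_pos'],tcp_rot=o['tcp_rot'])
go(.56,.12,.23,96)
E
```

```text
[ 0.48079569 -0.24936942  0.2306142 ] [-2.4 -0.9 -0.5  0.3 -0.3 -0.7]
pos [ 0.4801 -0.2502  0.2308] t 1.15 head -83.91 q6 146.4 | shift cm [  0.08  11.87 -35.97] turn 0.09 F [ 0.   0.2 -0.4] open 0.0852
```

View pics/w1.png

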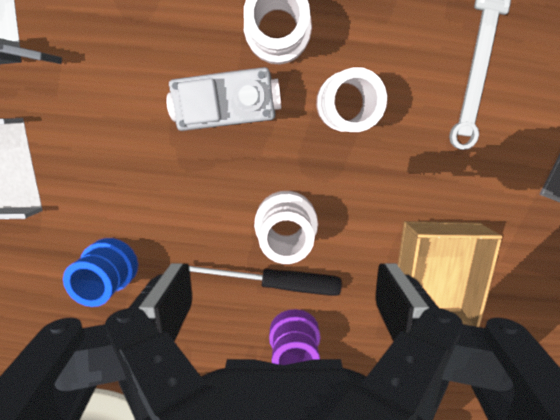

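```bash
python3 - <<'E'
from h import *
go(.575,.17,.21)
E
```

```text
pos [ 0.4801 -0.2502  0.2308] t 1.15 head -83.91 q6 146.4 | shift cm [  2.08  13.89 -40.78] turn 0 F [ 0.   0.2 -0.4] open 0.0852
```

play_rows --rows '[[[2, 13.9, -40.8], -7, 8.5], [[2, 13.9, -40.8], -14, 8.5], [[2, 13.9, -40.8], -21, 8.5], [[2, 13.9, -40.8], -28, 8.5], [[2, 13.9, -40.8], -35, 8.5], [[2, 13.9, -40.8], -42, 8.5], [[2, 13.9, -40.8], -49, 8.5], [[2, 13.9, -40.8], -56, 8.5], [[2, 13.9, -40.8], -63, 8.5], [[2, 13.9, -40.8], -70, 8.5], [[2, 13.9, -40.8], -77, 8.5], [[2, 13.9, -40.8], -84, 8.5]]'

```text
time: 2.15
ee_pos: [0.5759, 0.1719, 0.2102]
tcp_rot: [176.1, 89.9, 176.6]
wrist_force: [0.3, -0.8, 0.9]
opening: 0.0851
```

play_rows --rows '[[[0, 0, 0], -7, 8.5], [[0, 0, 0], -14, 8.5], [[0, 0, 0], -21, 8.5], [[0, 0, 0], -28, 8.5], [[0, 0, 0], -35, 8.5], [[0, 0, 0], -42, 8.5], [[0, 0, 0], -49, 8.5], [[0, 0, 0], -56, 8.5], [[0, 0, 0], -63, 8.5], [[0, 0, 0], -70, 8.5], [[0, 0, 0], -77, 8.5], [[0, 0, 0], -84, 8.5]]'

```text
time: 3.15
ee_pos: [0.5757, 0.1681, 0.2113]
tcp_rot: [155.1, 90.0, -120.7]
wrist_force: [0.4, 0.2, -0.4]
opening: 0.0852
```

play_rows --rows '[[[0, 0, 0], -7, 8.5], [[0, 0, 0], -12, 8.5], [[0, 0, 0], -12, 8.5], [[0, 0, 0], -12, 8.5]]'

```text
time: 3.48
ee_pos: [0.5757, 0.1685, 0.2114]
tcp_rot: [177.9, 90.0, -86.3]
wrist_force: [0.3, -0.1, 0.5]
opening: 0.0852
```

```bash
python3 - <<'E'
from h import *
go(.575,.17,.21,96)
o=bot.get_obs();print(o['ee_pos'],o['qd'].round(1))
p,d=bot.camera('wrist');cv2.imwrite('pics/w2.png',p);np.savez('w2.npz',d=d,p=p,ee_pos=o['ee_pos'],tcp_rot=o['tcp_rot'])
E
```

```text
pos [0.5757 0.1685 0.2114] t 3.48 head 95.75 q6 10.6 | shift cm [0.14 0.06 0.15] turn -0.25 F [ 0.3 -0.1  0.5] open 0.0852
[0.57574129 0.16854793 0.21136246] [ 0.4  0.1  0.   0.  -0.   1.4]
```

View pics/w2.png

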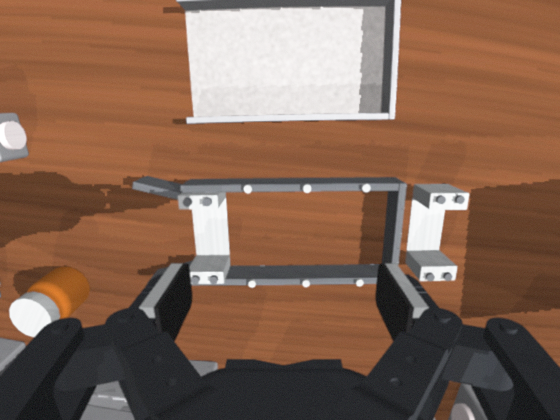

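```bash
python3 - <<'E'
from h import *
im=cv2.imread('pics/w2.png')
cv2.imwrite('pics/w2g1.png',cv2.resize(im[170:300,125:265],None,fx=4.5,fy=4.5,interpolation=cv2.INTER_CUBIC))
cv2.imwrite('pics/w2g2.png',cv2.resize(im[170:300,380:480],None,fx=4.5,fy=4.5,interpolation=cv2.INTER_CUBIC))
z=np.load('w2.npz');c=cam('wrist',z)
print(c[3], c[3]+0) 
print(proj(c,[c[3][0],c[3][1],0]))
d=z['d']
for u in (210,430):
    print(u,[ (v,round(float(d[v,u]),3)) for v in range(180,290,3)])
E
```

```text
[0.50229553 0.16129099 0.3553195 ] [0.50229553 0.16129099 0.3553195 ]
[[283.39534334 113.46448984]]
210 [(180, 0.351), (183, 0.335), (186, 0.325), (189, 0.327), (192, 0.328), (195, 0.32), (198, 0.318), (201, 0.316), (204, 0.317), (207, 0.323), (210, 0.369), (213, 0.371), (216, 0.372), (219, 0.374), (222, 0.374), (225, 0.374), (228, 0.376), (231, 0.377), (234, 0.377), (237, 0.379), (240, 0.38), (243, 0.381), (246, 0.383), (249, 0.383), (252, 0.385), (255, 0.383), (258, 0.375), (261, 0.367), (264, 0.361), (267, 0.352), (270, 0.347), (273, 0.344), (276, 0.345), (279, 0.342), (282, 0.342), (285, 0.359), (288, 0.401)]
430 [(180, 0.36), (183, 0.36), (186, 0.348), (189, 0.337), (192, 0.323), (195, 0.32), (198, 0.321), (201, 0.321), (204, 0.321), (207, 0.323), (210, 0.371), (213, 0.371), (216, 0.372), (219, 0.371), (222, 0.373), (225, 0.374), (228, 0.376), (231, 0.376), (234, 0.378), (237, 0.378), (240, 0.38), (243, 0.381), (246, 0.381), (249, 0.383), (252, 0.377), (255, 0.368), (258, 0.363), (261, 0.356), (264, 0.347), (267, 0.343), (270, 0.343), (273, 0.339), (276, 0.34), (279, 0.343), (282, 0.396), (285, 0.399), (288, 0.4)]
```

View pics/w2g1.png

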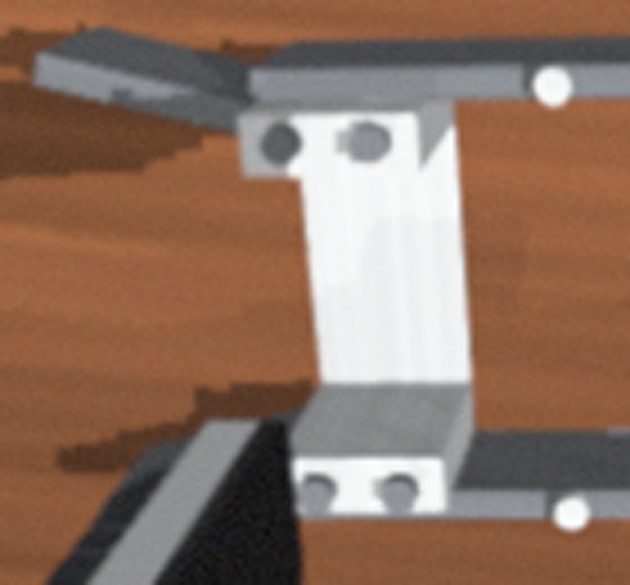

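View pics/w2g2.png

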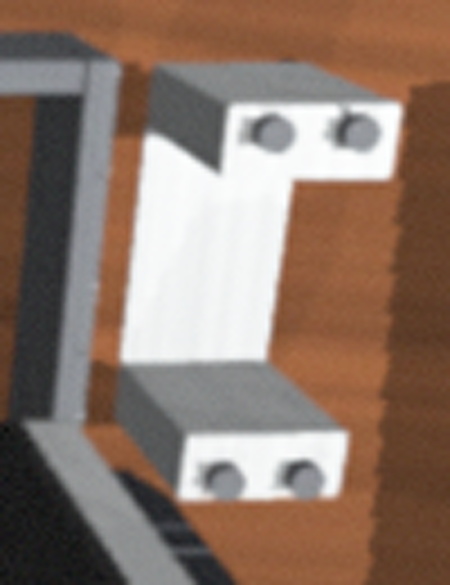

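```bash
python3 - <<'E'
from h import *
z=np.load('w2.npz');c=cam('wrist',z)
def m(org,pts): 
    uv=np.array(pts)/4.5+np.array(org)-0.39
    return plane(c,uv,.045)
f=m((125,170),[(243,178),(240,113),(418,113),(290,459),(445,457),(295,514),(448,514)])
s=m((380,170),[(220,176),(392,180),(225,103),(402,103),(185,434),(348,432),(178,499),(340,499)])
print(f.round(4));print(s.round(4))
# axis from stored edges
a=(s[5]-s[4]+s[1]-s[0]+s[3]-s[2]+f[4]-f[3]+f[2]-f[1])[:2]; a/=np.linalg.norm(a); print('axis',np.degrees(np.arctan2(a[1],a[0])))
for ang in (94.5,95,96,97):
    t=np.radians(ang);x=np.array([np.cos(t),np.sin(t)]);y=np.array([-x[1],x[0]])
    print(ang,'fit',((f[:,:2])@y).round(4),'sto',((s[:,:2])@y).round(4), (f[:,:2]@x).round(4),(s[:,:2]@x).round(4))
E
```

```text
[[0.606  0.0644 0.045 ]
 [0.5908 0.0636 0.045 ]
 [0.5868 0.1035 0.045 ]
 [0.6759 0.076  0.045 ]
 [0.6713 0.1134 0.045 ]
 [0.6909 0.0773 0.045 ]
 [0.6868 0.1147 0.045 ]]
[[0.5797 0.3189 0.045 ]
 [0.5765 0.36   0.045 ]
 [0.5628 0.3161 0.045 ]
 [0.5584 0.3575 0.045 ]
 [0.6444 0.3258 0.045 ]
 [0.6403 0.3666 0.045 ]
 [0.6619 0.3282 0.045 ]
 [0.6585 0.3696 0.045 ]]
axis 95.76141406033311
94.5 fit [-0.6092 -0.594  -0.5931 -0.6798 -0.6782 -0.6948 -0.6936] sto [-0.6029 -0.603  -0.5858 -0.5847 -0.668  -0.6671 -0.6856 -0.6855] [0.0166 0.017  0.0571 0.0227 0.0603 0.0229 0.0605] [0.2725 0.3137 0.271  0.3126 0.2742 0.3152 0.2753 0.3168]
95 fit [-0.6093 -0.5941 -0.5936 -0.68   -0.6787 -0.695  -0.6941] sto [-0.6053 -0.6057 -0.5882 -0.5874 -0.6703 -0.6698 -0.688  -0.6882] [0.0113 0.0118 0.052  0.0168 0.0544 0.0168 0.0544] [0.2672 0.3084 0.2659 0.3075 0.2684 0.3094 0.2693 0.3108]
96 fit [-0.6094 -0.5942 -0.5944 -0.6802 -0.6795 -0.6952 -0.695 ] sto [-0.6099 -0.611  -0.5927 -0.5927 -0.6749 -0.6751 -0.6926 -0.6935] [0.0007 0.0015 0.0416 0.0049 0.0426 0.0047 0.0423] [0.2566 0.2978 0.2556 0.2972 0.2566 0.2976 0.2572 0.2987]
97 fit [-0.6093 -0.5941 -0.5951 -0.6802 -0.6801 -0.6952 -0.6956] sto [-0.6142 -0.6161 -0.5971 -0.5978 -0.6793 -0.6802 -0.697  -0.6986] [-0.01   -0.0089  0.0312 -0.007   0.0307 -0.0075  0.0302] [0.2459 0.2871 0.2452 0.2868 0.2448 0.2858 0.2451 0.2866]
```

```bash
python3 - <<'E'
from h import *
im=cv2.imread('pics/w1.png')
a=[im[0:80,230:330],im[55:145,305:400],im[180:270,240:335]]
a=[cv2.resize(cv2.copyMakeBorder(x,0,90-x.shape[0],0,100-x.shape[1],cv2.BORDER_CONSTANT),None,fx=2.6,fy=2.6*1.5/1.5,interpolation=cv2.INTER_CUBIC) for x in a]
cv2.imwrite('pics/w1c.png',np.hstack(a))
E
```

```text
(no output)
```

View pics/w1c.png

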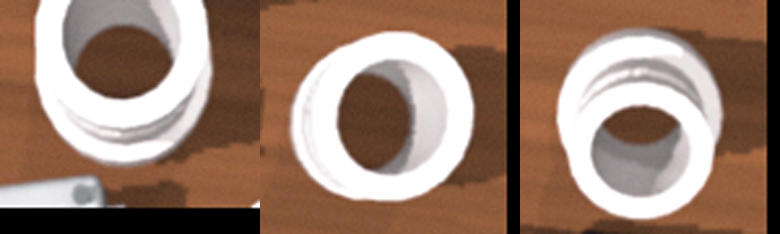

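```bash
cat >> h.py <<'E'
from scipy.optimize import least_squares
def coupler(c,p,seed,zt=.06,d=None,verbose=1):
    "seed pixel in top ring region; returns axis xy and flange radius"
    hsv=cv2.cvtColor(p,cv2.COLOR_BGR2HSV)
    m=((hsv[...,1]<60)&(hsv[...,2]>110)).astype(np.uint8)
    m=cv2.morphologyEx(m,cv2.MORPH_CLOSE,np.ones((3,3),np.uint8))
    cs,_=cv2.findContours(m,cv2.RETR_EXTERNAL,cv2.CHAIN_APPROX_NONE)
    best=[k for k in cs if cv2.pointPolygonTest(k,tuple(map(float,seed)),False)>=0]
    k=max(best,key=cv2.contourArea).reshape(-1,2).astype(float)
    H,W=m.shape
    k=k[(k[:,0]>1)&(k[:,0]<W-2)&(k[:,1]>1)&(k[:,1]<H-2)]
    Pt=plane(c,k,zt)[:,:2]; Pb=plane(c,k,0)[:,:2]; o=c[3][:2]
    cen=plane(c,[seed],zt)[0,:2]
    for _ in range(4):
        out=(cen-o)/np.linalg.norm(cen-o)
        s=Pt[((Pt-cen)@out>0.008)]
        r=least_squares(lambda q:np.hypot(*(s-q[:2]).T)-.029,cen,loss='soft_l1',f_scale=.001); cen=r.x
    out=(cen-o)/np.linalg.norm(cen-o)
    s=Pb[(Pb-cen)@out<-0.010]
    r2=least_squares(lambda q:np.hypot(*(s-q[:2]).T)-q[2],[*cen,.034],loss='soft_l1',f_scale=.001)
    r3=np.median(np.hypot(*(s-cen).T))
    if verbose: print('seed',seed,'axis',cen.round(4),'res',np.abs(r.fun).mean().round(5),'| base fit',r2.x.round(4),'res',np.abs(r2.fun).mean().round(5),'R about axis',r3.round(4))
    return cen,r2.x
E
python3 - <<'E'
from h import *
z=np.load('w1.npz');c=cam('wrist',z)
for s in ((277,45),(340,75),(265,225)): coupler(c,z['p'],s)
E
```

```text
seed (277, 45) axis [ 0.6411 -0.2258] res 0.00026 | base fit [ 0.6409 -0.2255  0.0348] res 0.00025 R about axis 0.0349
seed (340, 75) axis [ 0.5739 -0.3082] res 0.00026 | base fit [ 0.5744 -0.3087  0.0318] res 0.00024 R about axis 0.0313
seed (265, 225) axis [ 0.428  -0.2579] res 0.00027 | base fit [ 0.428  -0.258   0.0371] res 0.00029 R about axis 0.0371
```

```bash
cat >> h.py <<'E'
ANG=95.5
XH=np.array([np.cos(np.radians(ANG)),np.sin(np.radians(ANG))]);YH=np.array([-XH[1],XH[0]])
SO=0.0267*XH-0.6448*YH
def st(s,y=0): return SO+s*XH+y*YH
E
python3 - <<'E'
from h import *
z=np.load('w2.npz');c=cam('wrist',z)
P=plane(c,[(188,121),(393,117),(180,2),(240,121.5),(134,184)],.03)[:,:2]
for p in P: print('w2 pen/guide',p.round(4),'station', ((p-SO)@XH).round(4),((p-SO)@YH).round(4))
P=plane(cam('top'),[(146,216),(232,206),(233,252),(152,262)],.03)[:,:2]
for p in P: print('top pen',p.round(4),'station', ((p-SO)@XH).round(4),((p-SO)@YH).round(4))
z=np.load('w1.npz');c=cam('wrist',z)
print('pen w1',plane(c,[(22,117),(38,214)],.03)[:,:2].round(4))
print('housing1 end',plane(c,[(280,92)],.03).round(4),'corners',plane(c,[(271,69),(277,120),(168,78),(177,130)],.05).round(4), 'sd',plane(c,[(190,268),(340,283),(265,275)],.01).round(4),'blue',plane(c,[(91,283)],.06).round(4))
print('station at',SO,[ (s,st(s).round(4)) for s in (-.3,-.2,-.14,-.07,0,.065,.15)])
E
```

```text
w2 pen/guide [0.5184 0.0679] station -0.0088 0.1222
w2 pen/guide [0.494  0.2695] station 0.1942 0.1273
w2 pen/guide [0.4114 0.0566] station -0.0098 0.2299
w2 pen/guide [0.5141 0.1195] station 0.0429 0.1216
w2 pen/guide [0.588  0.0118] station -0.0713 0.0584
top pen [0.4953 0.2676] station 0.1922 0.1261
top pen [0.5151 0.0528] station -0.0235 0.1271
top pen [0.4006 0.0519] station -0.0134 0.241
top pen [0.3808 0.2514] station 0.1871 0.2417
pen w1 [[0.5247 0.0432]
 [0.4135 0.0354]]
housing1 end [[ 0.5747 -0.2357  0.03  ]] corners [[ 0.5935 -0.2254  0.05  ]
 [ 0.5471 -0.2359  0.05  ]
 [ 0.5758 -0.1275  0.05  ]
 [ 0.5274 -0.1377  0.05  ]] sd [[ 0.3544 -0.1438  0.01  ]
 [ 0.3541 -0.3365  0.01  ]
 [ 0.3553 -0.2395  0.01  ]] blue [[ 0.3486 -0.043   0.06  ]]
station at [0.63927239 0.08837842] [(-0.3, array([ 0.668 , -0.2102])), (-0.2, array([ 0.6584, -0.1107])), (-0.14, array([ 0.6527, -0.051 ])), (-0.07, array([0.646 , 0.0187])), (0, array([0.6393, 0.0884])), (0.065, array([0.633 , 0.1531])), (0.15, array([0.6249, 0.2377]))]
```

```bash
python3 - <<'E'
from h import *
go(.641,-.2256,.16,95.5)
E
```

```text
pos [0.5757 0.1688 0.2113] t 3.53 head 95.75 q6 10.6 | shift cm [  5.14  -2.55 -39.89] turn 0.25 F [-0.6 -0.2  0.1] open 0.0852
```

play_rows --rows '[[[5.1, -2.6, -39.9], 0.3, 8.2], [[5.1, -2.6, -39.9], 0.3, 8.2], [[5.1, -2.6, -39.9], 0.3, 8.2], [[5.1, -2.6, -39.9], 0.3, 8.2], [[5.1, -2.6, -39.9], 0.3, 8.2], [[5.1, -2.6, -39.9], 0.3, 8.2], [[5.1, -2.6, -39.9], 0.3, 8.2], [[5.1, -2.6, -39.9], 0.3, 8.2], [[5.1, -2.6, -39.9], 0.3, 8.2], [[5.1, -2.6, -39.9], 0.3, 8.2], [[5.1, -2.6, -39.9], 0.3, 8.2], [[5.1, -2.6, -39.9], 0.3, 8.2]]'

```text
time: 4.53
ee_pos: [0.6427, -0.2263, 0.1593]
tcp_rot: [63.4, 89.9, 158.8]
wrist_force: [-0.5, 1.5, -0.0]
opening: 0.0821
```

```bash
python3 - <<'E'
from h import *
o=bot.get_obs();print(o['ee_pos'],o['qd'].round(1))
p,d=bot.camera('wrist');cv2.imwrite('pics/w3.png',p);np.savez('w3.npz',d=d,p=p,ee_pos=o['ee_pos'],tcp_rot=o['tcp_rot'])
c=cam('wrist',o);print(proj(c,[[.641,-.2256,.06],[.574,-.3085,.06]]))
E
```

```text
[ 0.64268209 -0.22629096  0.15927031] [ 2.7 -1.7 -0.7  0.3  0.3  0. ]
[[284.13449366 208.13149191]
 [180.72940036 111.06129983]]
```

View pics/w3.png

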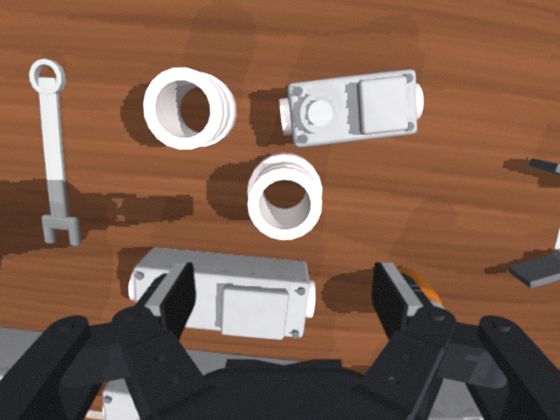

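```bash
python3 - <<'E'
from h import *
z=np.load('w3.npz');c=cam('wrist',z)
a,_=coupler(c,z['p'],(285,235)); coupler(c,z['p'],(152,105))
print('jar',plane(c,[(420,290)],.05),'sub edges', plane(c,[(265,258),(307,265),(148,250)],.06).round(4))
print('guide near end',plane(c,[(515,272),(532,163)],.035).round(4))
go(a[0],a[1],.10,95.5)
go(a[0],a[1],.026,95.5)
E
```

```text
seed (285, 235) axis [ 0.6636 -0.2227] res nan | base fit [ 0.6411 -0.2253  0.0363] res 0.00041 R about axis 0.0519
seed (152, 105) axis [ 0.5714 -0.33  ] res nan | base fit [ 0.5726 -0.3108  0.0335] res 0.00067 R about axis 0.0469
jar [[ 0.7096733  -0.09457558  0.05      ]] sub edges [[ 0.6856 -0.2373  0.06  ]
 [ 0.6887 -0.2017  0.06  ]
 [ 0.6881 -0.3355  0.06  ]]
guide near end [[ 0.6917  0.0054  0.035 ]
 [ 0.5864 -0.0116  0.035 ]]
pos [ 0.6429 -0.2249  0.1599] t 4.58 head 95.53 q6 -24.8 | shift cm [ 5.99 -2.09  0.01] turn 0.03 F [ 0.1  0.5 -0.6] open 0.0818
pos [ 0.6429 -0.2249  0.1599] t 4.58 head 95.53 q6 -24.8 | shift cm [ 1.339e+01 -2.100e+00  1.000e-02] turn 0.03 F [ 0.1  0.5 -0.6] open 0.0818h.py:49: RuntimeWarning: Mean of empty slice.
  if verbose: print('seed',seed,'axis',cen.round(4),'res',np.abs(r.fun).mean().round(5),'| base fit',r2.x.round(4),'res',np.abs(r2.fun).mean().round(5),'R about axis',r3.round(4))
  ret = ret.dtype.type(ret / rcount)
```

```bash
python3 - <<'E'
from h import *
z=np.load('w3.npz');c=cam('wrist',z)
a,_=coupler(c,z['p'],(285,200)); coupler(c,z['p'],(182,109))
go(a[0],a[1],.10,95.5)
E
```

```text
seed (285, 200) axis [ 0.6386 -0.2256] res 0.00023 | base fit [ 0.6394 -0.2255  0.0349] res 0.00022 R about axis 0.0342
seed (182, 109) axis [ 0.5727 -0.3081] res 0.00019 | base fit [ 0.5724 -0.3086  0.0317] res 0.00022 R about axis 0.0313
pos [ 0.6429 -0.2249  0.1599] t 4.58 head 95.53 q6 -24.8 | shift cm [ 5.99  0.43 -0.03] turn 0.03 F [ 0.1  0.5 -0.6] open 0.0818
```

play_rows --rows '[[[3, 0.3, 0], 0, 8.2], [[6, 0.3, 0], 0, 8.2], [[9, 0.3, 0], 0, 8.2], [[12, 0.3, 0], 0, 8.2], [[13.4, 0.3, 0], 0, 8.2], [[13.4, 0.3, 0], 0, 8.2], [[13.4, 0.3, 0], 0, 5.0], [[13.4, 0.3, 0], 0, 5.0], [[13.4, 0.3, 0], 0, 5.0], [[13.4, 0.3, 0], 0, 5.0], [[13.4, 0.3, 0], 0, 5.0], [[13.4, 0.3, 0], 0, 5.0]]' --squeeze 25

```text
time: 5.58
ee_pos: [0.6416, -0.2245, 0.0289]
tcp_rot: [-104.8, 89.8, -9.0]
wrist_force: [-0.2, 3.0, 6.7]
opening: 0.0567
```

```bash
python3 - <<'E'
from h import *
import h
h.SO[0]+=.0012
for s in (-.19,-.11,-.08,0,.15): print(s,end=' ');p=st(s);go(p[0],p[1],.026,95.5)
E
```

```text
-0.19 pos [ 0.6416 -0.2245  0.0289] t 5.58 head 95.73 q6 -25.0 | shift cm [ 0.29 -2.94 12.15] turn 0.23 F [-0.2  3.   6.7] open 0.0567
-0.11 pos [ 0.6416 -0.2245  0.0289] t 5.58 head 95.73 q6 -25.0 | shift cm [ 0.28 -2.97 20.15] turn 0.23 F [-0.2  3.   6.7] open 0.0567
-0.08 pos [ 0.6416 -0.2245  0.0289] t 5.58 head 95.73 q6 -25.0 | shift cm [ 0.28 -2.98 23.15] turn 0.23 F [-0.2  3.   6.7] open 0.0567
0 pos [ 0.6416 -0.2245  0.0289] t 5.58 head 95.73 q6 -25.0 | shift cm [ 0.27 -3.01 31.15] turn 0.23 F [-0.2  3.   6.7] open 0.0567
0.15 pos [ 0.6416 -0.2245  0.0289] t 5.58 head 95.73 q6 -25.0 | shift cm [ 0.26 -3.07 46.15] turn 0.23 F [-0.2  3.   6.7] open 0.0567
```

play_rows --rows '[[[0, -0.2, 1.5], 0, 5.0], [[0, -0.5, 3.5], 0, 5.0], [[0, -0.7, 5.5], 0, 5.0], [[0, -1.0, 7.5], 0, 5.0], [[0, -1.3, 9.5], 0, 5.0], [[0, -1.6, 11.5], 0, 5.0], [[0, -1.9, 13.5], 0, 5.0], [[0, -2.2, 15.5], 0, 5.0], [[0, -2.5, 17.5], 0, 5.0], [[0, -2.8, 19.5], 0, 5.0], [[0, -3.0, 21.0], 0, 5.0], [[0, -3.0, 21.0], 0, 5.0]]'

```text
time: 6.58
ee_pos: [0.6507, -0.0101, 0.0289]
tcp_rot: [-85.9, 89.8, 9.9]
wrist_force: [0.2, 6.1, 7.6]
opening: 0.0565
```

```bash
python3 - <<'E'
from h import *
import h
h.SO[0]+=.0012
for s in (-.05,0,.05,.15): print(s,end=' ');p=st(s);go(p[0],p[1],.026,95.5)
o=bot.get_obs()
p,d=bot.camera('wrist');cv2.imwrite('pics/w4.png',p);np.savez('w4.npz',d=d,p=p,ee_pos=o['ee_pos'],tcp_rot=o['tcp_rot'])
E
```

```text
-0.05 pos [ 0.6507 -0.0101  0.0289] t 6.58 head 95.82 q6 -6.7 | shift cm [0.3  0.05 4.9 ] turn 0.32 F [0.2 6.1 7.6] open 0.0565
0 pos [ 0.6507 -0.0101  0.0289] t 6.58 head 95.82 q6 -6.7 | shift cm [0.3  0.02 9.9 ] turn 0.32 F [0.2 6.1 7.6] open 0.0565
0.05 pos [ 0.6507 -0.0101  0.0289] t 6.58 head 95.82 q6 -6.7 | shift cm [ 3.00e-01 -1.00e-02  1.49e+01] turn 0.32 F [0.2 6.1 7.6] open 0.0565
0.15 pos [ 0.6507 -0.0101  0.0289] t 6.58 head 95.82 q6 -6.7 | shift cm [ 0.3  -0.06 24.9 ] turn 0.32 F [0.2 6.1 7.6] open 0.0565
```

View pics/w4.png

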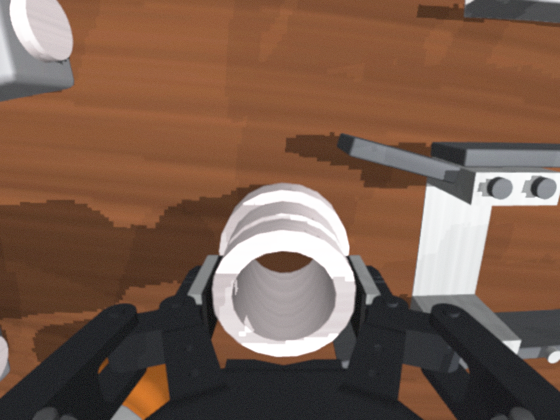

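```bash
python3 - <<'E'
from h import *
im=cv2.imread('pics/w4.png')
cv2.imwrite('pics/w4c.png',cv2.resize(im[130:380,400:560],None,fx=2.4*1,fy=2.4,interpolation=cv2.INTER_CUBIC))
z=np.load('w4.npz');c=cam('wrist',z)
coupler(c,z['p'],(285,295))
E
```

```text
seed (285, 295) axis [ 0.6486 -0.0099] res 0.00014 | base fit [ 0.6484 -0.0099  0.0344] res 0.0002 R about axis 0.0345
```

View pics/w4c.png

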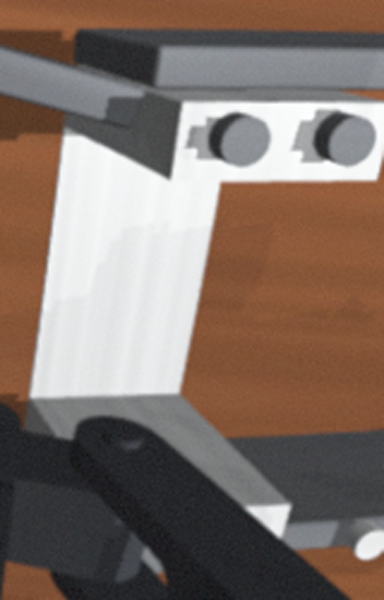

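```bash
python3 - <<'E'
from h import *
z=np.load('w4.npz');c=cam('wrist',z)
P=plane(c,np.array([(170,180),(378,180),(291,503)])/2.4+[400,130]-.3,.045)[:,:2]
Q=plane(c,np.array([(35,398),(180,397)])/2.4+[400,130]-.3,.0)[:,:2]
k=np.array([.6485,-.0099])
for p in [*P,*Q]: print(p.round(4),'rel coupler',((p-k)@XH).round(4),((p-k)@YH).round(4))
E
```

```text
[0.6054 0.0656] rel coupler 0.0793 0.0357
[0.6011 0.1063] rel coupler 0.1202 0.036
[0.672  0.1138] rel coupler 0.1209 -0.0353
[0.6771 0.0752] rel coupler 0.082 -0.0366
[0.6736 0.1149] rel coupler 0.1218 -0.037
```

play_rows --rows '[[[0, 0, 1.2], 0, 5.0], [[0, 0, 2.5], 0, 5.0], [[0, 0, 4.0], 0, 5.0], [[0, 0, 5.0], 0, 5.0], [[0, 0, 6.0], 0, 5.0], [[0, 0, 7.0], 0, 5.0], [[0, 0, 8.0], 0, 5.0], [[0, 0, 9.0], 0, 5.0], [[0, 0, 10.0], 0, 5.0], [[0, 0, 11.0], 0, 5.0], [[0, 0, 12.0], 0, 5.0], [[0, 0, 13.0], 0, 5.0]]'

```text
time: 7.63
ee_pos: [0.6378, 0.1163, 0.0289]
tcp_rot: [-112.5, 89.7, -16.8]
wrist_force: [0.5, -5.4, 8.4]
opening: 0.0569
```

```bash
python3 - <<'E'
from h import *
import h
h.SO[0]+=.0012
for s in (.05,.15): print(s,end=' ');p=st(s);go(p[0],p[1],.026,95.5)
E
```

```text
0.05 pos [0.6378 0.1163 0.0289] t 7.63 head 95.65 q6 4.7 | shift cm [ 0.29 -0.01  2.2 ] turn 0.15 F [ 0.5 -5.4  8.4] open 0.0569
0.15 pos [0.6378 0.1163 0.0289] t 7.63 head 95.65 q6 4.7 | shift cm [ 0.27 -0.03 12.2 ] turn 0.15 F [ 0.5 -5.4  8.4] open 0.0569
```

play_rows --rows '[[[0, 0, 1.5], 0, 5.0], [[0, 0, 3.2], 0, 5.0], [[0, 0, 5.0], 0, 5.0], [[0, 0, 6.8], 0, 5.0], [[0, 0, 8.6], 0, 5.0], [[0, 0, 10.2], 0, 5.0], [[0, 0, 11.3], 0, 5.0], [[0, 0, 11.7], 0, 5.0], [[0, 0, 11.7], 0, 5.0], [[0, 0, 11.7], 0, 6.4], [[0, 0, 11.7], 0, 6.4], [[0, 0, 11.7], 0, 6.4]]'

```text
time: 8.63
ee_pos: [0.6248, 0.2331, 0.0266]
tcp_rot: [-67.8, 90.0, 27.9]
wrist_force: [0.2, -0.0, 0.4]
opening: 0.0643
```

```bash
python3 - <<'E'
from h import *
o=bot.get_obs()
p,d=bot.camera('wrist');cv2.imwrite('pics/w5.png',p)
c=cam('wrist',o);a,_=coupler(c,p,(285,290)); print('station',((a-SO)@XH).round(4),((a-SO)@YH).round(4)); go(*a,.15)
E
```

```text
seed (285, 290) axis [0.624  0.2344] res 0.00017 | base fit [0.6237 0.2345 0.0346] res 0.00021 R about axis 0.0348
station 0.1468 0.0012
pos [0.6247 0.233  0.0264] t 8.68 head 95.7 q6 14.8 | shift cm [-12.36   0.05   0.14] turn 0 F [ 0.3 -0.4  0.4] open 0.0638
```

View pics/w5.png

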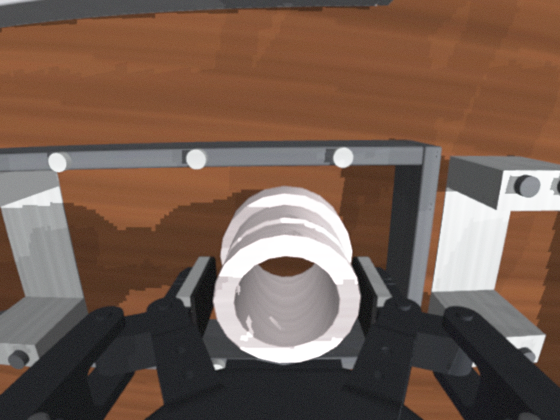

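```bash
python3 - <<'E'
from h import *
go(.5733,-.3082,.15,95.5)
E
```

```text
pos [0.6247 0.233  0.0264] t 8.68 head 95.7 q6 14.8 | shift cm [-12.36  10.49 -53.34] turn 0.2 F [ 0.3 -0.4  0.4] open 0.0638
```

play_rows --rows '[[[-4, 0, 0], 0, 6.4], [[-8, 0, 0], 0, 6.4], [[-12, 0, 0], 0, 7.0], [[-12.4, 2, -4], 0, 7.4], [[-12.4, 2.5, -8], 0, 7.4], [[-12.4, 3, -12], 0, 7.4], [[-12.4, 4, -16], 0, 7.4], [[-12.4, 5, -20], 0, 7.4], [[-12.4, 6, -24], 0, 7.4], [[-12.4, 6.5, -28], 0, 7.4], [[-12.4, 7, -32], 0, 7.4], [[-12.4, 7.5, -36], 0, 7.4]]'

```text
time: 9.68
ee_pos: [0.5853, -0.1346, 0.1505]
tcp_rot: [-102.0, 90.0, -6.3]
wrist_force: [0.7, -0.5, 0.6]
opening: 0.0741
```

```bash
python3 - <<'E'
from h import *
go(.5733,-.3082,.15,95.5)
E
```

```text
pos [ 0.5853 -0.1346  0.1505] t 9.68 head 95.7 q6 -18.7 | shift cm [  0.05   2.92 -17.15] turn 0.2 F [ 0.7 -0.5  0.6] open 0.0741
```

play_rows --rows '[[[0, 2.9, -4], 0.2, 7.4], [[0, 2.9, -8], 0.2, 7.4], [[0, 2.9, -12], 0.2, 7.4], [[0, 2.9, -16], 0.2, 7.4], [[0, 2.9, -17.2], 0.2, 7.4], [[0, 2.9, -17.2], 0.2, 7.4], [[0, 2.9, -17.2], 0.2, 7.4], [[0, 2.9, -17.2], 0.2, 7.4]]'

```text
time: 10.35
ee_pos: [0.5741, -0.3057, 0.1502]
tcp_rot: [24.9, 90.0, 120.5]
wrist_force: [0.1, 0.2, -0.1]
opening: 0.0741
```

```bash
python3 - <<'E'
from h import *
o=bot.get_obs()
p,d=bot.camera('wrist');cv2.imwrite('pics/w6.png',p)
c=cam('wrist',o);a,_=coupler(c,p,(285,205)); go(a[0]+.001,a[1],.026,95.5)
E
```

```text
seed (285, 205) axis [ 0.5733 -0.307 ] res 0.00018 | base fit [ 0.5735 -0.307   0.0315] res 0.00024 R about axis 0.0314
pos [ 0.5742 -0.3053  0.1504] t 10.4 head 95.58 q6 -33.6 | shift cm [12.44  0.   -0.17] turn 0.08 F [-0.2 -0.3  0.4] open 0.074
```

View pics/w6.png

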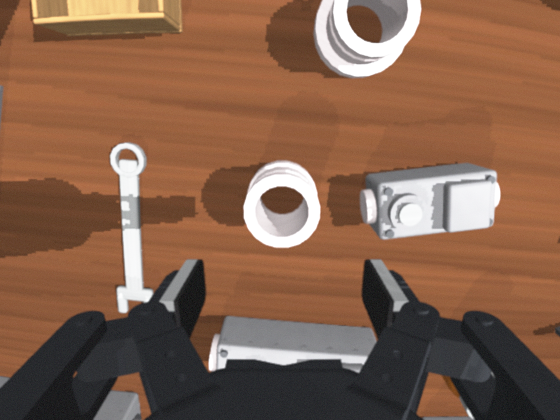

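play_rows --rows '[[[3, 0, -0.1], 0, 7.4], [[6, 0, -0.2], 0, 7.4], [[9, 0, -0.2], 0, 7.4], [[11, 0, -0.2], 0, 7.4], [[12.4, 0, -0.2], 0, 7.4], [[12.4, 0, -0.2], 0, 7.4], [[12.4, 0, -0.2], 0, 5.0], [[12.4, 0, -0.2], 0, 5.0], [[12.4, 0, -0.2], 0, 5.0], [[12.4, 0, -0.2], 0, 5.0], [[12.4, 0, -0.2], 0, 5.0], [[12.4, 0, -0.2], 0, 5.0]]' --squeeze 25

```text
time: 11.4
ee_pos: [0.575, -0.3086, 0.0275]
tcp_rot: [-105.6, 89.9, -10.1]
wrist_force: [0.0, 1.4, 4.5]
opening: 0.0579
```

```bash
python3 - <<'E'
from h import *
go(.645,-.312,.026,95.5);
import h
h.SO[0]+=.0012
for s in (-.11,-.08,0,.15): print(s,end=' ');p=st(s);go(p[0],p[1],.026,95.5)
E
```

```text
pos [ 0.575  -0.3086  0.0275] t 11.4 head 95.52 q6 -33.8 | shift cm [ 0.16 -6.94 -1.01] turn 0.02 F [0.  1.4 4.5] open 0.0579
-0.11 pos [ 0.575  -0.3086  0.0275] t 11.4 head 95.52 q6 -33.8 | shift cm [  0.15 -10.34  27.89] turn 0.02 F [0.  1.4 4.5] open 0.0579
-0.08 pos [ 0.575  -0.3086  0.0275] t 11.4 head 95.52 q6 -33.8 | shift cm [  0.15 -10.34  30.89] turn 0.02 F [0.  1.4 4.5] open 0.0579
0 pos [ 0.575  -0.3086  0.0275] t 11.4 head 95.52 q6 -33.8 | shift cm [  0.14 -10.34  38.89] turn 0.02 F [0.  1.4 4.5] open 0.0579
0.15 pos [ 0.575  -0.3086  0.0275] t 11.4 head 95.52 q6 -33.8 | shift cm [  0.14 -10.35  53.89] turn 0.02 F [0.  1.4 4.5] open 0.0579
```

play_rows --rows '[[[0, -1.2, 0], 0, 5.0], [[0, -3.0, 0], 0, 5.0], [[0, -4.8, 0], 0, 5.0], [[0, -6.2, 0], 0, 5.0], [[0, -6.6, 1.5], 0, 5.0], [[0, -6.8, 3.5], 0, 5.0], [[0, -7.0, 5.5], 0, 5.0], [[0, -7.2, 7.5], 0, 5.0], [[0, -7.4, 9.5], 0, 5.0], [[0, -7.6, 11.5], 0, 5.0], [[0, -7.8, 13.5], 0, 5.0], [[0, -8.0, 15.0], 0, 5.0]]'

```text
time: 12.4
ee_pos: [0.64, -0.1511, 0.0275]
tcp_rot: [-137.5, 89.9, -42.0]
wrist_force: [0.2, -3.2, 5.3]
opening: 0.0577
```

```bash
python3 - <<'E'
from h import *
import h
h.SO[0]+=.0012
for s in (-.10,0): print(s,end=' ');p=st(s);go(p[0],p[1],.026,95.5)
E
```

```text
-0.1 pos [ 0.64   -0.1511  0.0275] t 12.4 head 95.5 q6 -18.8 | shift cm [ 0.13 -2.34 13.83] turn 0.0 F [ 0.2 -3.2  5.3] open 0.0577
0 pos [ 0.64   -0.1511  0.0275] t 12.4 head 95.5 q6 -18.8 | shift cm [ 0.11 -2.34 23.83] turn 0.0 F [ 0.2 -3.2  5.3] open 0.0577
```

play_rows --rows '[[[0, -0.2, 1.5], 0, 5.0], [[0, -0.4, 3.3], 0, 5.0], [[0, -0.6, 5.1], 0, 5.0], [[0, -0.9, 6.9], 0, 5.0], [[0, -1.3, 8.7], 0, 5.0], [[0, -1.8, 10.5], 0, 5.0], [[0, -2.3, 12.3], 0, 5.0], [[0, -2.3, 13.5], 0, 5.0], [[0, -2.3, 13.8], 0, 5.0], [[0, -2.3, 13.8], 0, 5.0]]'

```text
time: 13.23
ee_pos: [0.6501, -0.0107, 0.0275]
tcp_rot: [-83.0, 89.9, 12.6]
wrist_force: [0.7, 3.4, 6.3]
opening: 0.0579
```

```bash
python3 - <<'E'
from h import *
import h
o=bot.get_obs()
p,d=bot.camera('wrist');cv2.imwrite('pics/w7.png',p)
c=cam('wrist',o);a,_=coupler(c,p,(285,295))
print('station raw frame',((a-SO)@XH).round(4),((a-SO)@YH).round(4))
h.SO[0]+=.0012
for s in (0,.065): print(s,end=' ');q=st(s);go(q[0],q[1],.026,95.5)
cv2.imwrite('pics/w7c.png',cv2.resize(p[130:380,400:560],None,fx=2.4,fy=2.4,interpolation=cv2.INTER_CUBIC))
E
```

```text
seed (285, 295) axis [ 0.6493 -0.0105] res 0.00013 | base fit [ 0.6492 -0.0105  0.0315] res 0.00018 R about axis 0.0315
station raw frame -0.0994 -0.0005
0 pos [ 0.6501 -0.0107  0.0274] t 13.28 head 95.57 q6 -6.6 | shift cm [ 0.15 -0.01  9.96] turn 0.07 F [0.9 4.4 6.2] open 0.0578
0.065 pos [ 0.6501 -0.0107  0.0274] t 13.28 head 95.57 q6 -6.6 | shift cm [ 1.600e-01 -1.000e-02  1.646e+01] turn 0.07 F [0.9 4.4 6.2] open 0.0578
```

View pics/w7.png

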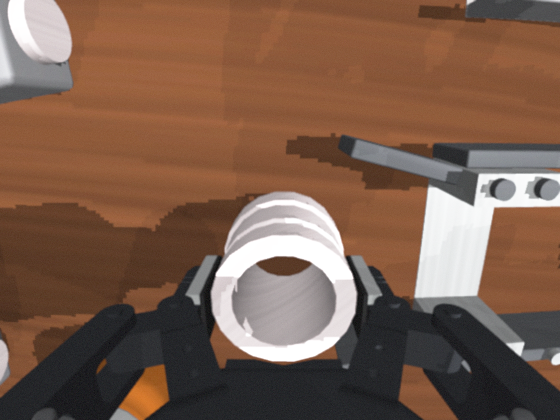

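play_rows --rows '[[[0, 0, 1.5], 0, 5.0], [[0, 0, 3.2], 0, 5.0], [[0, 0, 4.9], 0, 5.0], [[0, 0, 6.6], 0, 5.0], [[0, 0, 8.3], 0, 5.0], [[0, 0, 10.0], 0, 5.0], [[0, 0, 11.7], 0, 5.0], [[0, 0, 13.4], 0, 5.0], [[0, 0, 15.0], 0, 5.0], [[0, 0, 16.2], 0, 5.0], [[0, 0, 16.4], 0, 5.0], [[0, 0, 16.4], 0, 5.0]]'

```text
time: 14.28
ee_pos: [0.634, 0.1524, 0.0274]
tcp_rot: [-72.7, 89.9, 22.9]
wrist_force: [0.7, 1.0, 6.4]
opening: 0.0578
```

play_rows --rows '[[[0, 0, 0], 0, 6.4], [[0, 0, 0], 0, 6.4], [[0, 0, 0], 0, 6.4]]'

```text
time: 14.53
ee_pos: [0.6332, 0.1511, 0.0259]
tcp_rot: [92.1, 90.0, -172.4]
wrist_force: [0.1, 0.5, -1.3]
opening: 0.0639
```

```bash
python3 - <<'E'
from h import *
o=bot.get_obs()
p,d=bot.camera('wrist');cv2.imwrite('pics/w8.png',p)
c=cam('wrist',o);a,_=coupler(c,p,(285,290)); print('station',((a-SO)@XH).round(4),((a-SO)@YH).round(4)); go(.428,-.258,.15,95.5)
E
```

```text
seed (285, 290) axis [0.633  0.1515] res 0.00168 | base fit [0.6324 0.1525 0.0308] res 0.00017 R about axis 0.0313
station 0.0634 0.0002
pos [0.6332 0.1511 0.0259] t 14.58 head 95.5 q6 7.9 | shift cm [-12.39  24.36 -38.75] turn 0.0 F [-0.4 -0.8 -0.8] open 0.0641
```

View pics/w8.png

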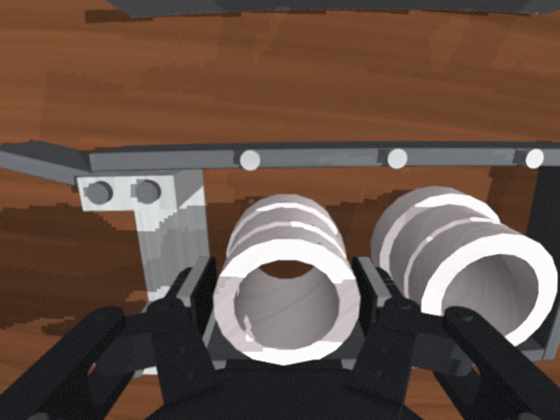

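play_rows --rows '[[[-4, 0, 0], 0, 6.4], [[-8, 0, 0], 0, 6.4], [[-12, 0, 0], 0, 7.0], [[-12.4, 2, -3], 0, 8.2], [[-12.4, 4, -6], 0, 8.2], [[-12.4, 6, -9], 0, 8.2], [[-12.4, 8, -12], 0, 8.2], [[-12.4, 10, -15], 0, 8.2], [[-12.4, 12, -18], 0, 8.2], [[-12.4, 14, -21], 0, 8.2], [[-12.4, 16, -24], 0, 8.2], [[-12.4, 18, -27], 0, 8.2]]'

```text
time: 15.58
ee_pos: [0.479, -0.1362, 0.1502]
tcp_rot: [-74.8, 90.0, 20.7]
wrist_force: [0.8, -0.6, -0.1]
opening: 0.0817
```

```bash
python3 - <<'E'
from h import *
go(.428,-.258,.15,95.5)
E
```

```text
pos [ 0.479  -0.1362  0.1502] t 15.58 head 95.51 q6 -21.4 | shift cm [  0.02   6.24 -11.64] turn 0.01 F [ 0.8 -0.6 -0.1] open 0.0817
```

play_rows --rows '[[[0, 2, -4], 0, 8.2], [[0, 4, -8], 0, 8.2], [[0, 6.2, -11.6], 0, 8.2], [[0, 6.2, -11.6], 0, 8.2], [[0, 6.2, -11.6], 0, 8.2], [[0, 6.2, -11.6], 0, 8.2], [[0, 6.2, -11.6], 0, 8.2]]'

```text
time: 16.17
ee_pos: [0.4299, -0.2555, 0.1502]
tcp_rot: [4.7, 90.0, 100.3]
wrist_force: [-0.2, -0.2, -0.2]
opening: 0.0817
```

```bash
python3 - <<'E'
from h import *
o=bot.get_obs()
p,d=bot.camera('wrist');cv2.imwrite('pics/w9.png',p)
c=cam('wrist',o);a,_=coupler(c,p,(285,205)); go(a[0]+.001,a[1],.026,95.5)
E
```

```text
seed (285, 205) axis [ 0.4284 -0.2575] res 0.0002 | base fit [ 0.4293 -0.2574  0.0381] res 0.00022 R about axis 0.0374
pos [ 0.4301 -0.2552  0.1502] t 16.22 head 95.59 q6 -36.3 | shift cm [12.42  0.09 -0.22] turn 0.09 F [ 0.2 -0.1  0.1] open 0.0818
```

View pics/w9.png

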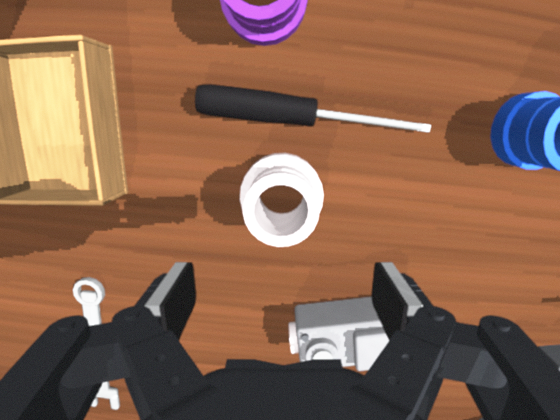

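play_rows --rows '[[[3, 0, 0], 0, 8.2], [[6, 0, 0], 0, 8.2], [[9, 0, 0], 0, 8.2], [[11, 0, 0], 0, 8.2], [[12.4, 0, 0], 0, 8.2], [[12.4, 0, 0], 0, 8.2], [[12.4, 0, 0], 0, 5.0], [[12.4, 0, 0], 0, 5.0], [[12.4, 0, 0], 0, 5.0], [[12.4, 0, 0], 0, 5.0], [[12.4, 0, 0], 0, 5.0], [[12.4, 0, 0], 0, 5.0]]' --squeeze 25

```text
time: 17.22
ee_pos: [0.4307, -0.2564, 0.0278]
tcp_rot: [-108.7, 89.8, -13.2]
wrist_force: [0.9, 3.5, 6.8]
opening: 0.0566
```

```bash
python3 - <<'E'
from h import *
import h
h.SO[0]+=.0012
for s in (-.12,-.10,.1): print(s,end=' ');p=st(s,.178);go(p[0],p[1],.026,95.5)
E
```

```text
-0.12 pos [ 0.4307 -0.2564  0.0278] t 17.22 head 95.53 q6 -36.3 | shift cm [ 0.18 -6.4  20.3 ] turn 0.03 F [0.9 3.5 6.8] open 0.0566
-0.1 pos [ 0.4307 -0.2564  0.0278] t 17.22 head 95.53 q6 -36.3 | shift cm [ 0.18 -6.4  22.3 ] turn 0.03 F [0.9 3.5 6.8] open 0.0566
0.1 pos [ 0.4307 -0.2564  0.0278] t 17.22 head 95.53 q6 -36.3 | shift cm [ 0.16 -6.41 42.3 ] turn 0.03 F [0.9 3.5 6.8] open 0.0566
```

play_rows --rows '[[[0, -0.4, 1.2], 0, 5.0], [[0, -0.9, 3.0], 0, 5.0], [[0, -1.5, 5.0], 0, 5.0], [[0, -2.1, 7.0], 0, 5.0], [[0, -2.7, 9.0], 0, 5.0], [[0, -3.3, 11.0], 0, 5.0], [[0, -4.0, 13.0], 0, 5.0], [[0, -4.7, 15.0], 0, 5.0], [[0, -5.4, 17.0], 0, 5.0], [[0, -6.1, 19.0], 0, 5.0], [[0, -6.4, 20.0], 0, 5.0], [[0, -6.4, 20.0], 0, 5.0]]'

```text
time: 18.22
ee_pos: [0.4755, -0.0492, 0.0279]
tcp_rot: [-84.2, 89.8, 11.4]
wrist_force: [1.5, 5.4, 5.5]
opening: 0.0565
```

```bash
python3 - <<'E'
from h import *
o=bot.get_obs()
p,d=bot.camera('wrist');cv2.imwrite('pics/w10.png',p);np.savez('w10.npz',d=d,p=p,ee_pos=o['ee_pos'],tcp_rot=o['tcp_rot'])
c=cam('wrist',o);a,_=coupler(c,p,(285,295))
go(*a,.026)
E
```

```text
seed (285, 295) axis [ 0.4737 -0.0492] res 0.00015 | base fit [ 0.4746 -0.0491  0.0382] res 0.0002 R about axis 0.0376
pos [ 0.4755 -0.0496  0.0279] t 18.27 head 95.62 q6 -11.6 | shift cm [0.19 0.17 0.06] turn 0 F [0.5 4.4 7.2] open 0.0568
```

View pics/w10.png

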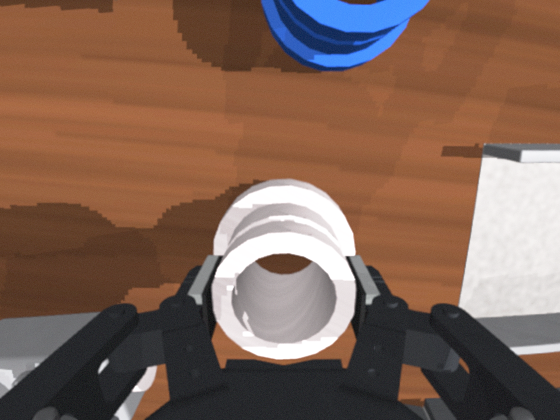

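```bash
python3 - <<'E'
from h import *
im=cv2.imread('pics/w10.png')
cv2.imwrite('pics/w10c.png',cv2.resize(im[130:370,430:560],None,fx=2.5,fy=2.5,interpolation=cv2.INTER_CUBIC))
E
```

```text
(no output)
```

View pics/w10c.png

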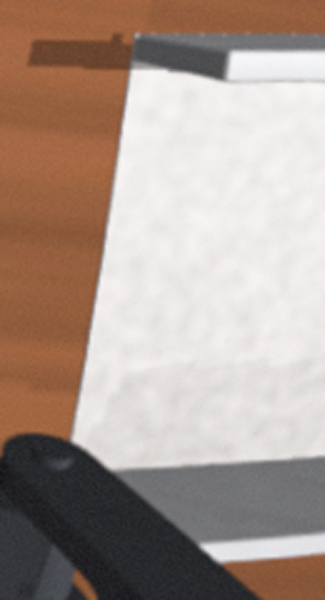

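```bash
python3 - <<'E'
from h import *
z=np.load('w10.npz');c=cam('wrist',z);k=np.array([.474,-.0492])
f=lambda pts,h:plane(c,np.array(pts)/2.5+[430,130]-.3,h)[:,:2]
for n,P in (('near outer base',f([(135,36)],0)),('near inner top',f([(228,79),(325,79)],.03)),('far inner base',f([(110,470),(325,457)],0)),('far inner top',f([(205,545),(325,532)],.03)),('floor edge',f([(131,68),(75,440)],0))):
    for p in P: print(n,p.round(4),'rel',((p-k)@XH).round(4),((p-k)@YH).round(4))
E
```

```text
near outer base [0.406  0.0537] rel 0.1089 0.0578
near inner top [0.4107 0.0547] rel 0.1095 0.053
near inner top [0.4083 0.0748] rel 0.1297 0.0535
far inner base [0.5148 0.0792] rel 0.1239 -0.0529
far inner base [0.5076 0.1409] rel 0.186 -0.0516
far inner top [0.5136 0.0851] rel 0.1299 -0.0523
far inner top [0.5091 0.1152] rel 0.1603 -0.0507
floor edge [0.4129 0.0546] rel 0.1092 0.0509
floor edge [0.5065 0.067 ] rel 0.1125 -0.0435
```

play_rows --rows '[[[0, 0, 1.2], 0, 5.0], [[0, 0, 3.0], 0, 5.0], [[0, 0, 5.0], 0, 5.0], [[0, 0, 7.0], 0, 5.0], [[0, 0, 9.0], 0, 5.0], [[0, 0, 11.0], 0, 5.0], [[0, 0.1, 13.0], 0, 5.0], [[0, 0.1, 15.0], 0, 5.0], [[0, 0.2, 17.0], 0, 5.0], [[0, 0.2, 19.0], 0, 5.0], [[0, 0.2, 20.5], 0, 5.0], [[0, 0.2, 21.0], 0, 5.0]]'

```text
time: 19.27
ee_pos: [0.4527, 0.159, 0.0278]
tcp_rot: [-111.8, 89.8, -16.3]
wrist_force: [0.8, -6.3, 9.0]
opening: 0.0567
```

play_rows --rows '[[[0, 0, 0], 0, 5.0], [[0, 0, 0], 0, 6.6], [[0, 0, 0], 0, 6.6], [[0, 0, 0], 0, 6.6], [[-4, 0, 0], 0, 6.6], [[-8, 0, 0], 0, 6.6], [[-12, 0, 0], 0, 6.6], [[-16, 0, 0], 0, 6.6], [[-18, 0, 0], 0, 6.6], [[-18, 0, 0], 0, 6.6], [[-18, 0, 0], 0, 6.6], [[-18, 0, 0], 0, 6.6]]'

```text
time: 20.27
ee_pos: [0.4517, 0.1575, 0.2054]
tcp_rot: [104.8, 89.9, -159.7]
wrist_force: [-0.5, 0.1, -1.1]
opening: 0.066
```

```bash
python3 - <<'E'
from h import *
o=bot.get_obs(); print(o['time'],o['ee_pos'],o['wrist_force'])
p,d=bot.camera('wrist');cv2.imwrite('pics/w11.png',p)
for n in('top','scene'):
    q,_=bot.camera(n);cv2.imwrite(f'pics/{n}1.png',q)
c=cam('wrist',o);coupler(c,p,(285,190))
E
```

```text
20.2667 [0.45173727 0.1575415  0.20536787] [-0.51555081  0.09490311 -1.0534915 ]
seed (285, 190) axis [0.4808 0.1681] res 0.028 | base fit [0.5375 0.1762 0.1549] res 0.01167 R about axis 0.1136
```

View pics/w11.png

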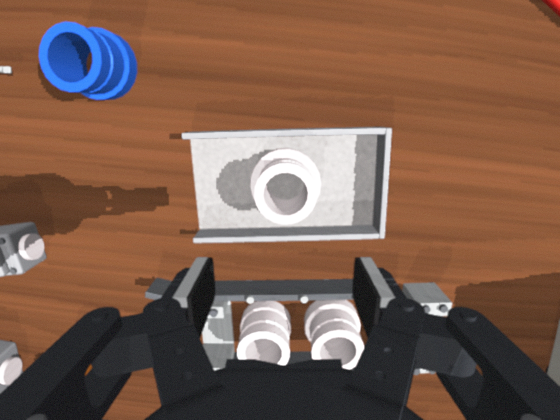

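View pics/scene1.png

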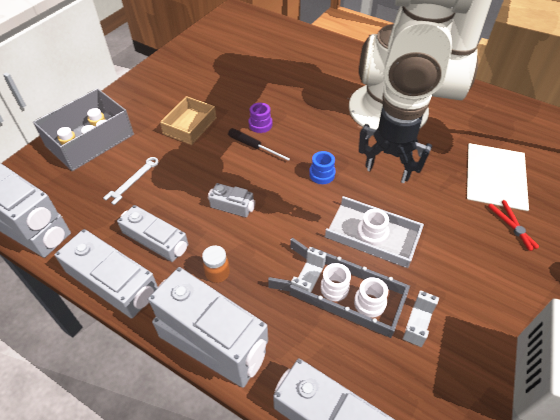

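View pics/top1.png

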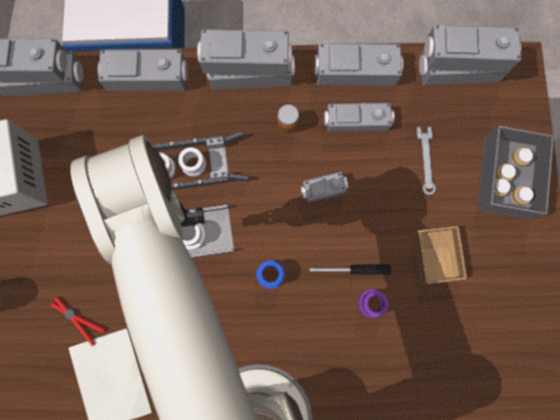

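The wrist view shows the wide coupler at (285,188), inside the pen. The two narrow ones are at (264,330) and (334,330), standing in the bay. In the scene and top views the housings, jar, screwdriver, wrench and carton are at their starting pixels, and the arm is clear.

```bash
python3 -c "
from h import *
print(bot.job_done())"
```

```text
the job is handed in; nothing more can be done
None
```

The job is handed in at about 20 s on the robot's clock: two couplers went through the gate into the bay and the widest went into the reject pen.

- **Fit:** The fitted gate's gap measured about 71 mm, against about 65 mm for the stored gate. The coupler flanges measured about 63, 69 and 75 mm. The two narrower ones passed the gate without jamming. I did not push the 75 mm one against the gate; I rejected it on measurement alone.
- **Bay:** The 69 mm coupler stands at station x of about 147 mm. The 63 mm one stands at about 63 mm, clear of the gate. Both are within about 1 mm of the middle.
- **Pen:** The 75 mm coupler stands roughly 100 mm inside the mouth.
- **Last checks:** All three couplers stand upright in the last wrist and scene pictures. The other things on the bench look unmoved by eye, and the arm is clear with the gripper lifted.
- **Checks that failed or disagreed:**
  - The last circle fit on the pen coupler was spoiled because the white pen floor merged into the mask, so its position rests on the measured slide and the picture.
  - The wrist camera showed a side bias of about 1.2 mm between its two orientations, which I averaged out.
  - My first rough top-view positions for the couplers were up to 10 mm off, so I used the wrist measurements instead.

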